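# Press a stuck bung out of a clamped glass tube with the push rod

### The job

A rubber bung is jammed inside the lower end of the upright glass tube in the retort clamp, too deep to get hold of. Take the long stout rod, the one that fits the bore, from the wooden rack, feed it into the top of the tube without pressing hard on the glass, and push the bung down so slowly and steadily that the tube does not slip in its clamp, until the bung drops into the glass dish below. Then draw the rod out and stand it back upright in a free hole of the rack, leaving the dish and everything else on the bench where it is.

Things in the scene. Friction and masses are not known exactly. Their poses are not given: they have to be found in the camera images.
- rod: The push rod to use: plain hardwood dowel, 17 mm in diameter, 175 mm long, 45 g, edge of the foot bevelled 2.5 mm, standing upright in one of the three holes of the rack (which hole varies; 121 mm of it show above the rack; play 2.5 mm all round). Origin at the centre of its foot, z along the rod to its top.
- rod_foot (a point): Centre of the push rod's foot (lower end).
- slim_rod: Bystander: wooden rod of 10 mm diameter and 155 mm length in another hole of the rack; too slim for this job, it stays. Origin at the centre of its foot.
- short_rod: Bystander: wooden rod of 17 mm diameter but only 100 mm length in another hole of the rack; too short for this job, it stays. Origin at the centre of its foot.
- rack: Fixed wooden block, 60 x 200 x 66 mm (x, y, z), with three upright blind holes of 22 mm diameter and 54 mm depth, in a row along its y axis at y = -65, 0 and +65 mm, their floor 12 mm above the bench. Origin at the centre of its underside.
- stand: Fixed retort stand: grey base plate 215 x 135 x 12 mm, steel upright 12 mm thick and 410 mm high, boss head and clamp (125 mm up) whose cork-lined jaws hold the upright glass tube. Origin on the bench exactly under the tube's vertical axis; the upright stands at x = +145 mm in this frame, the base plate reaches from x = -55 to +160 mm and y = -68 to +68 mm.
- tube_slip (a joint): How far the glass tube has slipped down in the clamp's jaws (m), 0 at the start. Only the cork's grip holds it: along its axis it stands about 20 N, pushed harder it slides down and stays there; 3 mm counts as slipped. Sideways it is rigid; being glass it must not be pressed by the rod with more than about 10 N.
- tube_mouth (a point): Centre of the glass tube's upper opening, 175 mm above the bench; the rod goes in here. The tube is 100 mm long, 25.5 mm across outside, its bore 20 mm, open at both ends: 1.5 mm of play all round the rod.
- tube_end (a point): Centre of the tube's lower opening, 75 mm above the bench; the bung leaves here. The bore narrows a little just above it, so the bung grips to the last; it falls free when its upper face is within about 10 mm of this end.
- bung: Black rubber bung, 19 mm across, 24 mm long, 12 g, its lower face 18 mm above the tube's lower end. Tight, and it drags: it creeps at about 4 to 8 N and resists roughly 2 to 3.5 N more for every mm/s of pace (it differs), building up over some 10 mm and fading in 1 to 2 s when the push pauses; at 8 mm/s it mostly takes the tube along. Origin at the centre of its lower face, z along its axis.
- dish: Straight-sided glass dish, 90 mm across, 46 mm high, wall 3 mm, loose on the stand's base plate under the tube; its floor is 16 mm above the bench. Origin at the centre of its underside.
- spare_bung: Bystander: tapered rubber bung, 31 mm across, 28 mm high.
- beaker: Bystander: glass beaker, 70 mm across, 95 mm high.
- cylinder: Bystander: clear measuring cylinder, 29 mm across on a 62 mm foot, 190 mm high.
- wash_bottle: Bystander: white wash bottle, 64 mm across, 190 mm high with its spout.
- goggles: Bystander: safety glasses lying on the bench.
- pencil: Bystander: pencil lying on the bench.
There are look-alikes about, which are no part of the job. What is shaped like the dish but blue or green is not meant. Leave any yellow look-alike of the rack alone.

How it is judged:
By the outcome, as a careful person would: the job done as asked, in the order asked, and still so for the second after the job is handed in, with the robot touching nothing.
It also fails if it takes over 72 s, if anything falls off the work surface, if the arm or the gripper's body presses on something with over 40 N, if the wrist force passes 120 N, or if a joint passes its speed limit or range.

### The arm

A 6-joint arm with a two-finger parallel gripper is mounted at the origin on the work surface. World frame = base frame: x ahead of the robot, y to its left, z up, the work surface at z = 0. Lengths are in mm, angles in rad, forces in N, time in s.
With the tool pointing down it reaches from about 275 to 750 mm from the base axis. Payload 10.2 kg.
Tool frame: the origin (TCP) lies midway between the tips of the shut fingers; the grasp point (between the pads) lies 19 mm behind it (ctrl.tcp_to_grasp is the z of the grasp point in the tool frame, in mm); z points along the fingers, y is the direction in which the jaws open and shut (so a half turn about z gives the same grasp; the last joint's range is limited). The gripper opens to 85 mm and grips with 20 to 120 N. Pads are 22 mm wide; open, the fingers measure 114 mm over their backs; the gripper's body (76 mm by 85 mm) begins 54 mm behind the grasp point. The pads swing forward as they close: fully open they stand 13 mm farther back than shut.
Start: joints at [-1.41, 0.313, 1.498, -0, 1.331, -0.223], TCP at [196.572, -486.817, 231.294] pointing down, gripper open.
Joint ranges: [-2.94, 2.94], [-0.97, 2.17], [0.19, 2.56], [-1.23, 4.37], [0.02, 3.11], [-2.88, 2.88]. Speed limits (rad/s): [2.39, 2.39, 3.01, 3.14, 3.14, 3.14].

### API

Orientations are given as a unit quaternion [w, x, y, z].
In Python, from rig import sensors, capture, order, ctrl gives the robot as it stands. The module is installed in compiled form; this text tells all that it offers.
- The arm moves only by the tool play_rows, never from a script. Its argument "deltas" is a list of rows, each a list of 7 numbers: the shift along the world's x, y, z in units of 40 mm (1.0 is 40 mm), then the turn, a rotation vector about the world's x, y, z in units of 6 degrees (1.0 is 6 degrees), then the opening, from -1 (shut) to 1 (fully open). A call has 1 to 8 rows; each row shifts and turns the commanded pose from where the row before left it; what a row does not reach is not made up. A row lasts 1/12 s, in which the tool goes at most 41.7 mm and 7.16 degrees, less where a joint would pass 70% of its speed; a pose out of reach is approached as far as the arm can. A call is refused whole if a number of a shift passes 1 or a number of a turn 1, either way. A call with a gripper value outside its range is refused whole. The fingers move at their own pace and stop on an object; "squeeze" is the grip in N (left out, the last holds). Time passes only in rows, so rows that do not move let the fingers close. It gives the time, the measured TCP pose, the force and the opening at its end, in the units of the state.
- sensors.sense(): the state, without advancing time (a new reading comes with each control period).
- capture(name): name is "scene" or "top" or "wrist"; returns a dict with "pixels" (384x512x3 uint8, red, green, blue), "z_map" (384x512 float32, mm along the optical axis (not along the pixel's ray), 0 where there is no reading), "fx", "fy", "cx", "cy" (pixels), "k1" (the pictures are not rectified: a ray, as slopes to the right and down, at radius r is drawn at 1 + k1 r^2 times it, then the intrinsics apply), "eye" and "rotation" of the camera in the world; the wrist camera has in their place "tool_from_camera" (4x4, takes a point from camera to tool coordinates, whose origin is the TCP and whose axes are the flange's). Camera axes: x right, y down, z forward; pixel columns grow to the right and rows downward; lengths in mm; the calibration is good to about 2 mm. A picture is of the moment at which its call begins: read the wrist's pose just before it.
- order.finish_job(): hands the job in, once; it reports no verdict.
The state is a dict: "time_s": time; "joints": joint angles; "dq": joint speeds; "tau": joint torques, N m; "eef_pos": TCP position; "ee_rot": TCP orientation; "force": force on the tool from outside, world axes, zero at the start; "wrist_torque": the same for the moment, N m; "grip_width": opening from 0.0 (shut) to 1.0 (fully open).
Only numpy, scipy, OpenCV 4.12 (cv2) and the standard library are available. Lean on these libraries where they do the work, as an engineer would, in place of code of your own. Each camera call takes 0.05 s, during which the arm holds its last target. There are 200 camera calls.

## Working session

There is one attempt and no reset: what is moved stays moved. The work goes in short steps, Python scripts to look and compute and a tool call to move; the robot and the scene stay as the last step left them, time stands still between calls to the robot, and variables do not carry over. Pictures are saved under pics/ and viewed, about 8 in all and at most 12, crops included, and the job is handed in when it is done.

Besides the shell and the picture viewer there is one more tool, called after "Emit:" by a JSON object that holds its "op" and its "data", one argument or row to a line. play_rows: Moves the arm, as the interface text tells. Its arguments: {"type":"object","properties":{"deltas":{"type":"array","items":{"type":"array","items":{"type":"number"}}},"squeeze":{"type":"number"}},"required":["deltas"]}

```bash
mkdir -p pics; cat > h.py <<'E'
import numpy as np, cv2
from rig import sensors, capture, order, ctrl
from scipy.spatial.transform import Rotation as R
def save(n,f):
    c=capture(n); cv2.imwrite('pics/'+f+'.png',c['pixels'][:,:,::-1]); np.savez('pics/'+f+'.npz',**c); return c
def ray(c,u,v):
    x=(np.asarray(u,float)-c['cx'])/c['fx']; y=(np.asarray(v,float)-c['cy'])/c['fy']
    a,b=x,y
    for _ in range(20):
        s=1+c['k1']*(a*a+b*b); a,b=x/s,y/s
    return np.stack([a,b,np.ones_like(a)],-1)
def cloud(c):
    v,u=np.mgrid[:384,:512]; p=ray(c,u,v)*c['z_map'][...,None]
    return p@np.asarray(c['rotation']).T+np.asarray(c['eye'])
E
python3 - <<'E'
from h import *
s=sensors.sense(); print(s, ctrl.tcp_to_grasp)
for n in('scene','top'):
    c=save(n,n+'0'); print(n,c['eye'],c['rotation'],c['fx'],c['k1'])
a=cv2.imread('pics/scene0.png');b=cv2.imread('pics/top0.png')
E
```

```text
{'time_s': 0.0, 'joints': array([-1.41039971e+00,  3.13458022e-01,  1.49841288e+00, -4.40787123e-05,
        1.33100508e+00, -2.23369708e-01]), 'dq': array([ 0.00162004,  0.0033289 ,  0.00060096,  0.00019975, -0.00077233,
       -0.00029181]), 'tau': array([-1.02785958e-03, -4.12269330e+01, -2.59742439e+01, -2.51532128e-04,
        4.15190763e-03,  1.89832043e-07]), 'eef_pos': array([ 196.5200461 , -486.56047995,  230.74008322]), 'ee_rot': array([-6.42019932e-04,  9.81645639e-01,  1.90712944e-01, -1.19433545e-06]), 'force': array([ 0.32213506,  0.18467334, -0.20188024]), 'wrist_torque': array([ 0.0011908 , -0.02941228,  0.02053543]), 'grip_width': 0.9967233078428716} -18.700000000000003
scene [1186.73018116 -309.08910382  977.39109509] [-0.29476054  0.81241798  0.46973799 -0.18010961] 399.8932080905699 0.030723608468315455
top [ 352.11121456   21.93076397 1394.85027318] [-0.0492308   0.70584866 -0.70522324  0.04487949] 400.4739968122858 -0.13829370232945865
```

View pics/scene0.png

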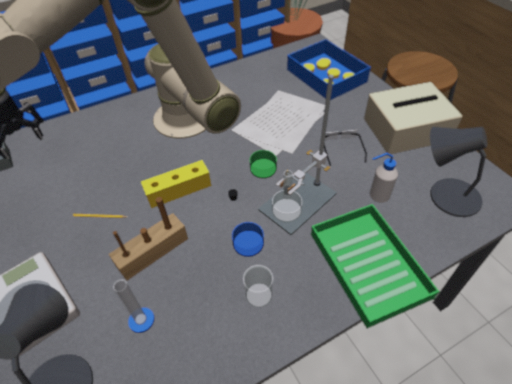

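View pics/top0.png

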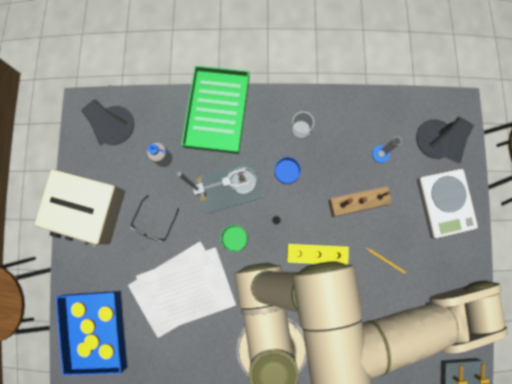

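```bash
sed -i "s/np.asarray(c\['rotation'\]).T/R.from_quat(np.roll(c['rotation'],-1)).as_matrix().T/" h.py
python3 - <<'E'
from h import *
L=lambda f:dict(np.load('pics/'+f+'.npz'))
s,t=L('scene0'),L('top0')
def crop(c,x,y,w,h): return cv2.resize(c['pixels'][y:y+h,x:x+w,::-1],(400,300),interpolation=cv2.INTER_CUBIC)
im=np.vstack([np.hstack([crop(s,105,195,100,75),crop(t,322,170,80,60)]),np.hstack([crop(s,250,150,100,75),crop(t,175,155,100,75)])])
cv2.imwrite('pics/crops.png',im)
for n,c in(('s',s),('t',t)):
    P=cloud(c); np.save('pics/'+n+'cl.npy',P)
    x,y,z=P[...,0],P[...,1],P[...,2]
    box=(slice(195,275),slice(105,195)) if n=='s' else (slice(180,222),slice(325,400))
    Q=P[box].reshape(-1,3); 
    top=Q[(abs(Q[:,2]-66)<4)]; print(n,'racktop',len(top),top[:,:2].mean(0),cv2.minAreaRect(top[:,:2].astype(np.float32)))
    hi=Q[(Q[:,2]>76)&(Q[:,2]<220)]
    k=hi
    for p in hi[np.argsort(-hi[:,2])][:60:2]: print(p.round())
    print('bench',np.median(Q[Q[:,2]<20,2]) if (Q[:,2]<20).any() else None)
E
```

```text
s racktop 1206 [ 507.38078008 -303.70881828] ((453.4122314453125, -310.9551696777344), (167.10691833496094, 200.5325927734375), 12.781095504760742)
[ 497. -244.  191.]
[ 492. -237.  190.]
[ 494. -233.  189.]
[ 497. -234.  188.]
[ 483. -237.  188.]
[ 496. -242.  188.]
[ 498. -232.  188.]
[ 486. -238.  188.]
[ 488. -242.  187.]
[ 496. -239.  187.]
[ 491. -240.  187.]
[ 489. -232.  186.]
[ 482. -235.  186.]
[ 483. -240.  185.]
[ 497. -240.  185.]
[ 498. -238.  184.]
[ 497. -232.  183.]
[ 494. -229.  182.]
[ 500. -237.  182.]
[ 491. -244.  181.]
[ 494. -243.  179.]
[ 499. -234.  179.]
[ 496. -239.  178.]
[ 496. -242.  176.]
[ 495. -232.  173.]
[ 496. -243.  173.]
[ 498. -233.  172.]
[ 522. -366.  172.]
[ 492. -228.  171.]
[ 494. -229.  170.]
bench 1.61962112593352
t racktop 747 [ 504.44972502 -299.1421069 ] ((505.1441955566406, -299.20428466796875), (60.89556121826172, 202.05198669433594), 11.944136619567871)
[ 495. -241.  192.]
[ 495. -235.  191.]
[ 489. -229.  190.]
[ 498. -233.  190.]
[ 489. -236.  189.]
[ 495. -233.  188.]
[ 492. -236.  188.]
[ 492. -233.  187.]
[ 486. -233.  185.]
[ 486. -236.  185.]
[ 499. -240.  184.]
[ 499. -237.  184.]
[ 490. -228.  181.]
[ 496. -229.  178.]
[ 519. -367.  172.]
[ 485. -236.  171.]
[ 522. -361.  170.]
[ 519. -362.  168.]
[ 523. -359.  167.]
[ 520. -359.  165.]
[ 495. -228.  164.]
[ 520. -357.  162.]
[ 517. -361.  161.]
[ 486. -232.  159.]
[ 515. -363.  154.]
[ 490. -228.  152.]
[ 516. -361.  147.]
[ 519. -359.  145.]
[ 488. -230.  141.]
[ 485. -239.  140.]
bench 0.7175556819611302
```

View pics/crops.png

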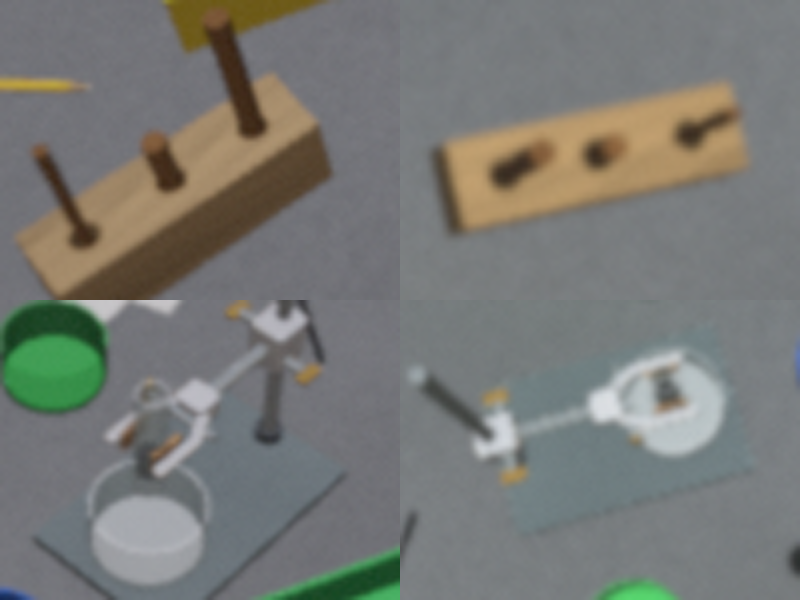

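```bash
python3 - <<'E'
from h import *
L=lambda f:dict(np.load('pics/'+f+'.npz'))
s,t=L('scene0'),L('top0')
def at(c,u,v,z):
    d=ray(c,u,v)@R.from_quat(np.roll(c['rotation'],-1)).as_matrix().T; e=np.asarray(c['eye']); return (e+d*(z-e[2])/d[2]).round(1)
print('mouth top',at(t,242,176,175),'scene',at(s,287.5,172.5,175))
# plate corners top crop /4 +(175,155)  (lower half y-300); z=12
for x,y in((748,465),(525,532),(712,328)): print('plate',at(t,175+(x-400)/4,155+(y-300)/4,12))
print('dish c',at(t,175+(675-400)/4,155+(407-300)/4,16),'dish floor scene',at(s,250+148/4,150+(538-300)/4,16))
S=np.load('pics/scl.npy');T=np.load('pics/tcl.npy')
for n,P,b in(('s',S,(slice(150,205),slice(265,325))),('t',T,(slice(160,195),slice(220,262)))):
    Q=P[b].reshape(-1,3)
    for lo,hi in((165,190),(140,165),(100,140)):
        q=Q[(Q[:,2]>lo)&(Q[:,2]<hi)]; print(n,lo,len(q),q.mean(0).round(),q.min(0).round(),q.max(0).round())
# upright
Q=T.reshape(-1,3);q=Q[(Q[:,2]>230)&(Q[:,2]<430)&(Q[:,1]>100)&(Q[:,1]<350)&(Q[:,0]>350)];print('upr',len(q),np.median(q,0))
Q=S.reshape(-1,3);q=Q[(Q[:,2]>150)&(Q[:,2]<430)&(Q[:,1]>100)&(Q[:,1]<350)&(Q[:,0]>350)];print('upr',len(q),np.median(q,0))
E
```

```text
mouth top [568.2  94.5 175. ] scene [569.4 101.7 175. ]
plate [525.5  33.9  12. ]
plate [466.7 227.5  12. ]
plate [647.1  65.8  12. ]
dish c [575.9  97.7  16. ] dish floor scene [575.4 101.8  16. ]
s 165 71 [571. 105. 171.] [534.  87. 165.] [585. 237. 178.]
s 140 155 [553. 176. 149.] [507.  88. 140.] [586. 250. 165.]
s 100 452 [561. 153. 129.] [495.  75. 100.] [602. 248. 140.]
t 165 30 [574. 102. 173.] [562.  91. 166.] [588. 113. 178.]
t 140 21 [573. 104. 151.] [562.  89. 141.] [585. 151. 162.]
t 100 240 [565. 123. 130.] [531.  78. 108.] [603. 168. 140.]
upr 87 [531.65625948 235.69093225 349.34684295]
upr 426 [536.09032827 235.13319061 276.7327614 ]
```

Emit:
{"op": "play_rows", "data": {
  "deltas": [
    [0.55,0.45,0.1,0,0,1,1],
    [0.55,0.45,0.1,0,0,1,1],
    [0.55,0.45,0,0,0,1,1],
    [0.55,0.45,0,0,0,1,1],
    [0.55,0.45,0,0,0,1,1],
    [0.55,0.45,0,0,0,1,1],
    [0.55,0.45,0,0,0,1,1],
    [0.55,0.45,0,0,0,1,1]
  ],
  "squeeze": 40
}}

```text
time_s: 0.77
eef_pos: [373.4, -341.7, 239.1]
ee_rot: [-0.0, 0.818, 0.576, -0.0]
force: [0.2, -0.8, 0.5]
grip_width: 1.0
```

Emit:
{"op": "play_rows", "data": {
  "deltas": [
    [0.5,0.44,0,0,0,0.9,1],
    [0.5,0.44,0,0,0,0.9,1],
    [0.5,0.44,0,0,0,0.9,1],
    [0.5,0.44,0,0,0,0.9,1],
    [0.5,0.44,0,0,0,0.9,1],
    [0.45,0.44,0,0,0,0.8,1],
    [0,0,0,0,0,0,1]
  ]
}}

```text
time_s: 1.35
eef_pos: [492.6, -234.3, 238.8]
ee_rot: [-0.0, 0.628, 0.778, 0.001]
force: [0.6, 0.2, -0.1]
grip_width: 1.0
```

```bash
python3 - <<'E'
from h import *
s=sensors.sense(); print(s['time_s'],s['eef_pos'],s['ee_rot'],s['force'])
c=capture('wrist'); M=c['tool_from_camera']; print(M)
q=s['ee_rot'];Rt=R.from_quat(np.roll(q,-1)).as_matrix()
v,u=np.mgrid[:384,:512]; P=ray(c,u,v)*c['z_map'][...,None]
P=(P@M[:3,:3].T+M[:3,3])@Rt.T+s['eef_pos']
Q=P.reshape(-1,3)[c['z_map'].ravel()>0]
for lo in range(70,200,15):
    k=Q[(Q[:,2]>lo)&(Q[:,2]<lo+15)&(np.hypot(Q[:,0]-491,Q[:,1]+236)<25)]
    if len(k): print(lo,len(k),k.mean(0).round(1),k.min(0).round(1),k.max(0).round(1))
cv2.imwrite('pics/w1.png',c['pixels'][:,:,::-1])
E
```

```text
1.35 [ 492.62552251 -234.33595597  238.82419741] [-3.75543030e-04  6.27706335e-01  7.78449974e-01  5.04235831e-04] [ 0.60551515  0.17031982 -0.06053443]
[[ 1.81494514e-03 -9.52815941e-01 -3.03543225e-01  7.81019542e+01]
 [ 9.99998328e-01  1.79769406e-03  3.36263631e-04  8.20165100e-01]
 [ 2.25280504e-04 -3.03543327e-01  9.52817610e-01 -1.41957835e+02]
 [ 0.00000000e+00  0.00000000e+00  0.00000000e+00  1.00000000e+00]]
70 41 [ 491.4 -229.1   77.7] [ 484.4 -233.5   70. ] [ 500.6 -227.3   84.7]
85 48 [ 491.5 -229.    92.5] [ 484.3 -236.6   85.1] [ 500.4 -227.1   99.9]
100 56 [ 491.3 -229.   107.6] [ 484.2 -233.8  100.1] [ 499.9 -227.2  114.9]
115 67 [ 491.2 -229.2  122.6] [ 484.3 -237.6  115.2] [ 500.7 -227.   130. ]
130 78 [ 491.4 -229.2  137.8] [ 484.3 -237.5  130.1] [ 500.4 -227.   144.9]
145 90 [ 491.1 -229.   152.9] [ 484.3 -235.5  145.1] [ 500.6 -227.1  159.9]
160 109 [ 491.6 -229.   167.6] [ 484.3 -237.   160.2] [ 500.6 -226.9  174.9]
175 433 [ 492.3 -233.9  185. ] [ 484.3 -244.   175.2] [ 500.8 -226.9  188.3]
```

View pics/w1.png

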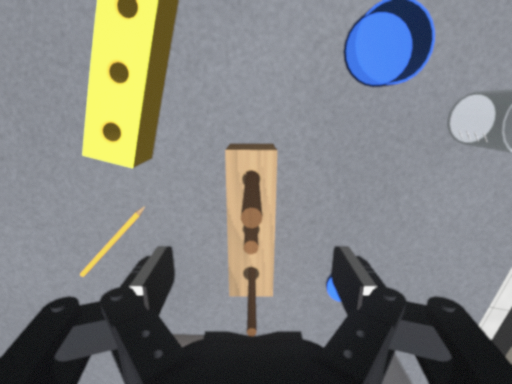

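Emit:
{"op": "play_rows", "data": {
  "deltas": [
    [0,-0.03,-0.6,0,0,0,1],
    [0,0,-0.6,0,0,0,1],
    [0,0,-0.6,0,0,0,0.5],
    [0,0,-0.6,0,0,0,0],
    [0,0,-0.5,0,0,0,-0.2],
    [0,0,0,0,0,0,-1],
    [0,0,0,0,0,0,-1],
    [0,0,0,0,0,0,-1]
  ],
  "squeeze": 60
}}

```text
time_s: 2.07
eef_pos: [490.8, -239.2, 124.6]
ee_rot: [0.001, 0.631, 0.776, -0.0]
force: [1.0, -0.2, 0.4]
grip_width: 0.184
```

Emit:
{"op": "play_rows", "data": {
  "deltas": [
    [0,0,0,0,0,0,-1],
    [0,0,0,0,0,0,-1],
    [0,0,0,0,0,0,-1]
  ]
}}

```text
time_s: 2.32
eef_pos: [490.9, -238.8, 124.4]
ee_rot: [0.001, 0.631, 0.776, -0.0]
force: [-0.0, -0.3, 3.8]
grip_width: 0.181
```

Emit:
{"op": "play_rows", "data": {
  "deltas": [
    [0,0,0.4,0,0,0,-1],
    [0,0,0.6,0,0,0,-1],
    [0,0,0.6,0,0,0,-1],
    [0,0,0.6,0,0,0,-1],
    [0,0,0.7,0,0,0,-1],
    [0,0,0.7,0,0,0,-1],
    [0,0,0.7,0,0,0,-1],
    [0,0,0.5,0,0,0,-1]
  ]
}}

```text
time_s: 2.98
eef_pos: [490.7, -238.4, 318.4]
ee_rot: [0.002, 0.631, 0.776, 0.0]
force: [-0.5, -0.5, -0.5]
grip_width: 0.184
```

Emit:
{"op": "play_rows", "data": {
  "deltas": [
    [0.2,0.9,0.1,0,0,0,-1],
    [0.2,0.9,0,0,0,0,-1],
    [0.2,0.9,0,0,0,0,-1],
    [0.2,0.9,0,0,0,0,-1],
    [0.2,0.8,0,0,0,0,-1],
    [0.2,0.8,0,0,0,0,-1],
    [0,0,0,0,0,0,-1],
    [0,0,0,0,0,0,-1]
  ]
}}

```text
time_s: 3.65
eef_pos: [538.6, -29.2, 319.6]
ee_rot: [0.0, 0.63, 0.777, 0.0]
force: [-0.5, -0.8, -1.2]
grip_width: 0.183
```

```bash
cat >> h.py <<'E'
def wristcl():
    s=sensors.sense(); c=capture('wrist'); M=c['tool_from_camera']
    Rt=R.from_quat(np.roll(s['ee_rot'],-1)).as_matrix()
    v,u=np.mgrid[:384,:512]; P=ray(c,u,v)*c['z_map'][...,None]
    P=(P@M[:3,:3].T+M[:3,3])@Rt.T+s['eef_pos']; P[c['z_map']<=0]=np.nan
    return s,c,P
E
python3 - <<'E'
from h import *
s,c,P=wristcl(); print(s['time_s'],s['eef_pos'],s['ee_rot'],s['force'])
e=s['eef_pos']; Q=P.reshape(-1,3);Q=Q[~np.isnan(Q[:,0])]
for lo in range(-130,20,15):
    k=Q[(Q[:,2]-e[2]>lo)&(Q[:,2]-e[2]<lo+15)&(np.hypot(Q[:,0]-e[0],Q[:,1]-e[1])<30)]
    if len(k): print(lo,len(k),k.mean(0).round(1),k.min(0).round(1),k.max(0).round(1))
cv2.imwrite('pics/w2.png',c['pixels'][:,:,::-1]); np.save('pics/w2.npy',P)
E
```

```text
3.65 [538.6217149  -29.15863602 319.59788142] [2.30362304e-04 6.29705985e-01 7.76833521e-01 6.48673260e-06] [-0.46532284 -0.80981539 -1.22924371]
-115 52 [538.  -19.4 214.9] [531.1 -27.8 208.4] [547.2 -17.4 219.6]
-100 78 [538.  -19.2 227.5] [531.  -26.  219.7] [547.1 -17.3 234.5]
-85 98 [537.9 -19.4 242.4] [530.9 -27.6 234.6] [547.2 -17.  249.5]
-70 119 [537.8 -19.4 257.3] [530.8 -28.  249.6] [546.8 -17.2 264.5]
-55 148 [538.1 -19.4 272.2] [530.8 -26.  264.8] [547.2 -17.2 279.6]
-40 182 [537.7 -19.4 287.4] [530.8 -27.8 279.6] [547.  -17.3 294.5]
-25 227 [537.8 -19.5 302.3] [530.7 -27.6 294.6] [547.  -17.3 309.5]
-10 346 [537.5 -19.2 318.2] [523.2 -27.6 309.6] [551.  -14.8 324.6]
5 1032 [537.4 -19.6 332.8] [517.  -26.6 324.6] [559.1 -14.  339.6]
```

View pics/w2.png

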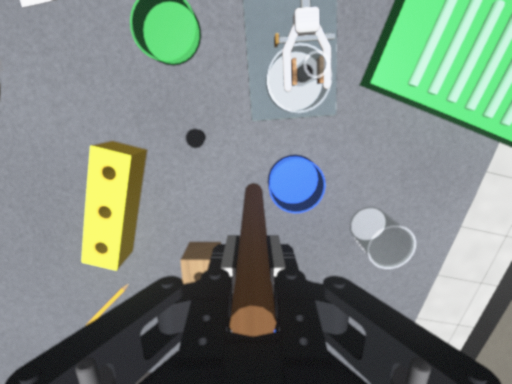

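```bash
cat >> h.py <<'E'
def circ(q):
    A=np.c_[2*q[:,:2],np.ones(len(q))]; b=(q[:,:2]**2).sum(1); w=np.ones(len(q))
    for _ in range(30):
        x=np.linalg.lstsq(A*w[:,None],b*w,rcond=None)[0]; r=np.sqrt(x[2]+x[0]**2+x[1]**2)
        e=np.hypot(*(q[:,:2]-x[:2]).T)-r; w=1/(1+(e/1.5)**2)
    return x[:2].round(1),r.round(1),np.median(abs(e)).round(2)
E
python3 - <<'E'
from h import *
for f in('w2','scl','tcl'):
    Q=np.load(f'pics/{f}.npy').reshape(-1,3)
    for lo,hi in((171,179),(160,171),(145,160)):
        q=Q[(Q[:,2]>lo)&(Q[:,2]<hi)&(np.hypot(Q[:,0]-573,Q[:,1]-102)<20)]
        if len(q)>5: print(f,lo,len(q),circ(q),q.min(0).round(1),q.max(0).round(1))
    q=Q[(Q[:,2]>54)&(Q[:,2]<66)&(np.hypot(Q[:,0]-573,Q[:,1]-102)<60)]
    if len(q)>5: print(f,'dish',len(q),circ(q))
E
```

```text
w2 171 253 (array([573.9, 101.2]), np.float64(11.0), np.float64(0.72)) [562.1  89.3 171. ] [586.1 113.6 176.2]
w2 160 118 (array([573.3, 100.4]), np.float64(10.9), np.float64(0.28)) [562.   89.  160.6] [583.8 111.2 170.8]
w2 145 154 (array([573.1, 100.7]), np.float64(11.0), np.float64(0.25)) [561.7  88.7 145.1] [584.  111.9 160. ]
w2 dish 377 (array([576.9, 100.7]), np.float64(43.1), np.float64(0.76))
scl 171 39 (array([572.4, 100.4]), np.float64(11.5), np.float64(0.9)) [558.   88.7 171. ] [583.8 112.6 178.1]
scl 160 44 (array([572.7,  99.5]), np.float64(11.8), np.float64(0.72)) [558.3  87.3 160.6] [585.4 111.  170.8]
scl 145 35 (array([573.2,  99.4]), np.float64(11.5), np.float64(0.45)) [562.   88.1 146.6] [585.8 110.6 160. ]
scl dish 106 (array([575.4,  98.9]), np.float64(43.2), np.float64(0.75))
tcl 171 24 (array([575.3, 102.2]), np.float64(11.2), np.float64(0.74)) [562.1  91.3 171.5] [587.5 113.2 178.4]
tcl 160 11 (array([573.6, 101.8]), np.float64(11.0), np.float64(0.5)) [563.1  92.1 160.5] [588.  110.6 170.7]
tcl 145 9 (array([573.9, 100.8]), np.float64(11.3), np.float64(0.22)) [562.2  89.5 150.2] [585.3 111.8 156.4]
tcl dish 52 (array([577.1, 100.9]), np.float64(43.5), np.float64(0.6))
```

Emit:
{"op": "play_rows", "data": {
  "deltas": [
    [0.1,0.5,0,0,0,0,-1],
    [0.1,0.5,0,0,0,0,-1],
    [0.2,0.4,0,0,0,0,-1],
    [0,0,0,0,0,0,-1],
    [0,0,0,0,0,0,-1]
  ]
}}

```text
time_s: 4.12
eef_pos: [554.6, 24.7, 319.2]
ee_rot: [0.0, 0.631, 0.776, -0.0]
force: [0.4, -0.4, -0.1]
grip_width: 0.182
```

```bash
python3 - <<'E'
from h import *
s,c,P=wristcl(); print(s['time_s'],s['eef_pos'],s['force'])
np.save('pics/w3.npy',P); Q=P.reshape(-1,3)
for lo,hi in((172,179),(160,172),(145,160)):
    q=Q[(Q[:,2]>lo)&(Q[:,2]<hi)&(np.hypot(Q[:,0]-573,Q[:,1]-102)<20)]
    if len(q)>5: print(lo,len(q),circ(q),q.min(0).round(1),q.max(0).round(1))
m=(P[...,2]>100)&(P[...,2]<180)&(np.hypot(P[...,0]-573,P[...,1]-102)<40); v,u=np.nonzero(m);print(u.min(),u.max(),v.min(),v.max())
np.savez('pics/w3.npz',s=s['eef_pos'],q=s['ee_rot'],**c)
u0=int(np.clip(np.median(u)-80,0,352));v0=int(np.clip(np.median(v)-60,0,264));print(u0,v0)
cv2.imwrite('pics/w3.png',cv2.resize(c['pixels'][v0:v0+120,u0:u0+160,::-1],(800,600),interpolation=cv2.INTER_CUBIC))
E
```

```text
4.1167 [554.55093039  24.70253723 319.21324506] [ 0.3631965  -0.44651943 -0.12339432]
172 198 (array([574.2, 101.9]), np.float64(11.3), np.float64(0.69)) [561.7  89.3 172.1] [586.6 114.3 176.4]
160 54 (array([572.8, 101.8]), np.float64(11.1), np.float64(0.21)) [561.8  91.4 160.8] [584.3 111.7 171.6]
145 69 (array([572.8, 101.9]), np.float64(11.1), np.float64(0.17)) [561.8  91.9 145.5] [584.5 113.4 160. ]
258 304 78 134
202 50
```

View pics/w3.png

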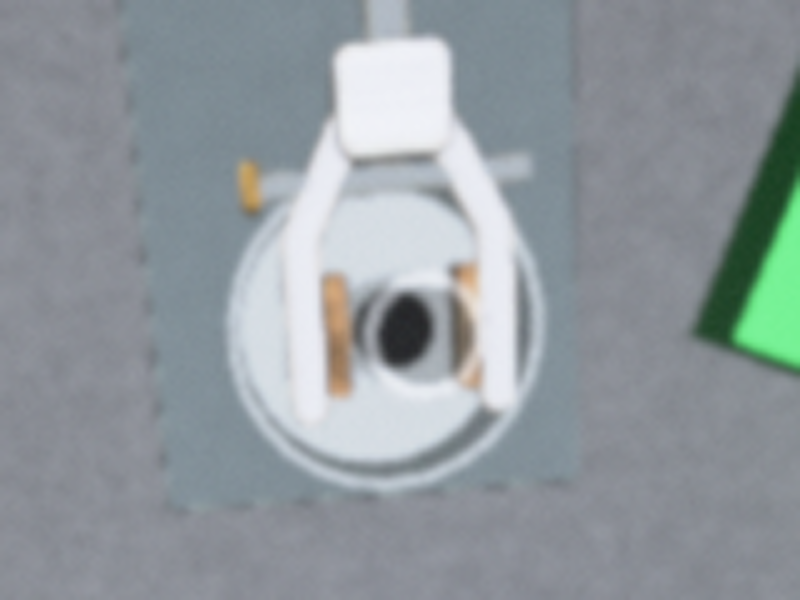

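Emit:
{"op": "play_rows", "data": {
  "deltas": [
    [0.16,0.6,0,0,0,0,-1],
    [0.16,0.6,0,0,0,0,-1],
    [0.16,0.64,0,0,0,0,-1],
    [0,0,-0.3,0,0,0,-1],
    [0,0,-0.15,0,0,0,-1],
    [0,0,0,0,0,0,-1],
    [0,0,0,0,0,0,-1]
  ]
}}

```text
time_s: 4.75
eef_pos: [573.6, 97.8, 301.3]
ee_rot: [-0.0, 0.631, 0.775, -0.0]
force: [-0.9, -0.8, 0.6]
grip_width: 0.178
```

```bash
python3 - <<'E'
from h import *
s,c,P=wristcl(); print(s['time_s'],s['eef_pos'],s['ee_rot'],s['force'])
e=s['eef_pos'];Q=P.reshape(-1,3);Q=Q[~np.isnan(Q[:,0])]
for lo in range(160,310,10):
    k=Q[(Q[:,2]>lo)&(Q[:,2]<lo+10)&(np.hypot(Q[:,0]-574,Q[:,1]-102)<20)]
    if len(k): print(lo,len(k),k.min(0).round(1),k.max(0).round(1))
a=c['pixels'][100:220,180:340,::-1]
sc=save('scene','s4')['pixels'][130:205,240:340,::-1]; tp=save('top','t4')['pixels'][150:200,220:280,::-1]
f=lambda i:cv2.resize(i,(400,300),interpolation=cv2.INTER_CUBIC)
cv2.imwrite('pics/w4.png',np.hstack([f(a),f(sc)]))
E
```

```text
4.75 [573.63945328  97.80671627 301.31202288] [-1.82498532e-04  6.31414070e-01  7.75445771e-01 -3.08596124e-04] [-0.94298413 -0.75736367  0.59995169]
160 54 [562.   95.4 160.1] [585.8 114.1 169.7]
170 145 [561.9  92.5 170. ] [586.7 114.1 175.9]
190 42 [566.  102.8 190.7] [582.2 109.7 199.9]
200 56 [566.   99.3 200.3] [582.1 109.6 209.9]
210 56 [565.9 101.5 210. ] [581.4 109.7 219.8]
220 68 [565.9  99.2 220.1] [582.3 109.6 229.8]
230 76 [565.9 100.6 230.3] [581.9 109.6 240. ]
240 86 [565.8  99.2 240.2] [582.1 109.7 249.9]
250 99 [565.8 100.8 250.3] [581.9 109.7 259.8]
260 115 [565.8  99.4 260.2] [582.1 109.6 269.9]
270 133 [565.7 102.5 270.1] [582.  109.8 280. ]
280 153 [565.8  99.6 280.2] [582.  109.7 290. ]
290 181 [565.7  99.5 290. ] [581.7 109.6 299.9]
300 377 [554.4 100.8 300. ] [592.7 112.2 310. ]
```

View pics/w4.png

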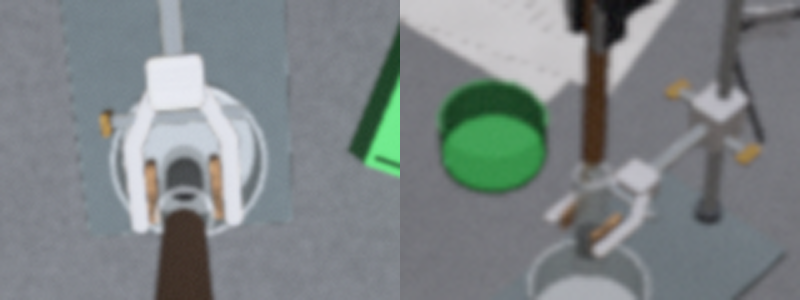

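Emit:
{"op": "play_rows", "data": {
  "deltas": [
    [0.005,0.005,-0.1,0,0,0,-1],
    [0,0,-0.1,0,0,0,-1],
    [0,0,-0.08,0,0,0,-1],
    [0,0,-0.06,0,0,0,-1],
    [0,0,-0.06,0,0,0,-1],
    [0,0,-0.06,0,0,0,-1],
    [0,0,-0.06,0,0,0,-1],
    [0,0,-0.06,0,0,0,-1]
  ]
}}

```text
time_s: 5.57
eef_pos: [574.0, 99.4, 277.9]
ee_rot: [-0.0, 0.631, 0.776, -0.0]
force: [-0.4, 0.4, 0.2]
grip_width: 0.184
```

```bash
python3 - <<'E'
from h import *
s=sensors.sense();print(s['force'],s['wrist_torque'],s['eef_pos'],s['ee_rot'])
E
```

```text
[-0.43943272  0.3681757   0.16787757] [-0.00223131  0.01769621  0.03252322] [573.97383217  99.42242514 277.85080365] [-4.44281943e-08  6.30722950e-01  7.76008093e-01 -4.78490461e-06]
```

Emit:
{"op": "play_rows", "data": {
  "deltas": [
    [0,0,-0.08,0,0,0,-1],
    [0,0,-0.1,0,0,0,-1],
    [0,0,-0.1,0,0,0,-1],
    [0,0,-0.1,0,0,0,-1],
    [0,0,-0.1,0,0,0,-1],
    [0,0,-0.08,0,0,0,-1],
    [0,0,-0.04,0,0,0,-1],
    [0,0,0,0,0,0,-1]
  ]
}}

```text
time_s: 6.23
eef_pos: [573.9, 99.4, 253.7]
ee_rot: [-0.0, 0.631, 0.776, -0.0]
force: [1.0, -0.3, -0.1]
grip_width: 0.182
```

```bash
cat > st.py <<'E'
from h import *
s=sensors.sense();print(s['time_s'],s['force'].round(2),s['wrist_torque'].round(3),s['eef_pos'].round(2))
E
python3 st.py
```

```text
6.2333 [ 1.05 -0.32 -0.13] [0.004 0.032 0.004] [573.87  99.39 253.68]
```

Emit:
{"op": "play_rows", "data": {
  "deltas": [
    [0,0,-0.08,0,0,0,-1],
    [0,0,-0.1,0,0,0,-1],
    [0,0,-0.1,0,0,0,-1],
    [0,0,-0.1,0,0,0,-1],
    [0,0,-0.08,0,0,0,-1],
    [0,0,-0.04,0,0,0,-1],
    [0,0,-0.01,0,0,0,-1],
    [0,0,0,0,0,0,-1]
  ]
}}

```text
time_s: 6.9
eef_pos: [574.0, 99.4, 233.6]
ee_rot: [-0.0, 0.631, 0.776, -0.0]
force: [-0.2, 0.6, -0.7]
grip_width: 0.183
```

Emit:
{"op": "play_rows", "data": {
  "deltas": [
    [0,0,-0.006,0,0,0,-1],
    [0,0,-0.006,0,0,0,-1],
    [0,0,-0.006,0,0,0,-1],
    [0,0,-0.006,0,0,0,-1],
    [0,0,-0.006,0,0,0,-1],
    [0,0,-0.006,0,0,0,-1],
    [0,0,-0.006,0,0,0,-1],
    [0,0,-0.006,0,0,0,-1]
  ]
}}

```text
time_s: 7.57
eef_pos: [574.0, 99.4, 231.7]
ee_rot: [-0.0, 0.631, 0.776, -0.0]
force: [0.3, 0.9, -0.3]
grip_width: 0.184
```

```bash
python3 st.py
```

```text
7.5667 [ 0.34  0.93 -0.28] [ 0.008 -0.115 -0.018] [573.97  99.38 231.74]
```

Emit:
{"op": "play_rows", "data": {
  "deltas": [
    [0,0,-0.004,0,0,0,-1],
    [0,0,-0.004,0,0,0,-1],
    [0,0,-0.004,0,0,0,-1],
    [0,0,-0.004,0,0,0,-1],
    [0,0,-0.004,0,0,0,-1],
    [0,0,-0.004,0,0,0,-1],
    [0,0,-0.004,0,0,0,-1],
    [0,0,-0.004,0,0,0,-1]
  ]
}}

```text
time_s: 8.23
eef_pos: [574.0, 99.4, 230.5]
ee_rot: [0.0, 0.631, 0.776, -0.0]
force: [0.3, 0.4, -0.1]
grip_width: 0.18
```

Emit:
{"op": "play_rows", "data": {
  "deltas": [
    [0,0,-0.004,0,0,0,-1],
    [0,0,-0.004,0,0,0,-1],
    [0,0,-0.004,0,0,0,-1],
    [0,0,-0.004,0,0,0,-1],
    [0,0,-0.004,0,0,0,-1],
    [0,0,-0.004,0,0,0,-1],
    [0,0,-0.004,0,0,0,-1],
    [0,0,-0.004,0,0,0,-1]
  ]
}}

```text
time_s: 8.9
eef_pos: [574.0, 99.4, 229.2]
ee_rot: [-0.0, 0.631, 0.776, -0.0]
force: [0.7, 0.3, -0.8]
grip_width: 0.185
```

Emit:
{"op": "play_rows", "data": {
  "deltas": [
    [0,0,-0.004,0,0,0,-1],
    [0,0,-0.004,0,0,0,-1],
    [0,0,-0.004,0,0,0,-1],
    [0,0,-0.004,0,0,0,-1],
    [0,0,-0.004,0,0,0,-1],
    [0,0,-0.004,0,0,0,-1],
    [0,0,-0.004,0,0,0,-1],
    [0,0,-0.004,0,0,0,-1]
  ]
}}

```text
time_s: 9.57
eef_pos: [574.0, 99.4, 228.4]
ee_rot: [0.0, 0.631, 0.776, 0.0]
force: [-1.2, -0.6, 5.2]
grip_width: 0.184
```

```bash
python3 st.py
```

```text
9.5667 [-1.24 -0.65  5.19] [-0.03   0.273 -0.01 ] [574.05  99.39 228.37]
```

Emit:
{"op": "play_rows", "data": {
  "deltas": [
    [0,0,-0.004,0,0,0,-1],
    [0,0,-0.004,0,0,0,-1],
    [0,0,-0.004,0,0,0,-1],
    [0,0,-0.004,0,0,0,-1],
    [0,0,-0.004,0,0,0,-1],
    [0,0,-0.004,0,0,0,-1],
    [0,0,-0.004,0,0,0,-1],
    [0,0,-0.004,0,0,0,-1]
  ]
}}

```text
time_s: 10.23
eef_pos: [574.1, 99.4, 227.1]
ee_rot: [0.0, 0.631, 0.776, 0.0]
force: [-1.5, -0.4, 6.7]
grip_width: 0.182
```

Emit:
{"op": "play_rows", "data": {
  "deltas": [
    [0,0,-0.004,0,0,0,-1],
    [0,0,-0.004,0,0,0,-1],
    [0,0,-0.004,0,0,0,-1],
    [0,0,-0.004,0,0,0,-1],
    [0,0,-0.004,0,0,0,-1],
    [0,0,-0.004,0,0,0,-1],
    [0,0,-0.004,0,0,0,-1],
    [0,0,-0.004,0,0,0,-1]
  ]
}}

```text
time_s: 10.9
eef_pos: [574.1, 99.4, 226.0]
ee_rot: [0.0, 0.631, 0.776, 0.0]
force: [-0.8, 1.8, 6.2]
grip_width: 0.186
```

```bash
python3 st.py
```

```text
10.9 [-0.85  1.79  6.21] [-0.017  0.422  0.03 ] [574.14  99.39 226.  ]
```

Emit:
{"op": "play_rows", "data": {
  "deltas": [
    [0,0,-0.004,0,0,0,-1],
    [0,0,-0.004,0,0,0,-1],
    [0,0,-0.004,0,0,0,-1],
    [0,0,-0.004,0,0,0,-1],
    [0,0,-0.004,0,0,0,-1],
    [0,0,-0.004,0,0,0,-1],
    [0,0,-0.004,0,0,0,-1],
    [0,0,-0.004,0,0,0,-1]
  ]
}}

```text
time_s: 11.57
eef_pos: [574.2, 99.4, 224.8]
ee_rot: [0.001, 0.631, 0.776, 0.0]
force: [-1.2, -0.4, 7.5]
grip_width: 0.183
```

Emit:
{"op": "play_rows", "data": {
  "deltas": [
    [0,0,-0.004,0,0,0,-1],
    [0,0,-0.004,0,0,0,-1],
    [0,0,-0.004,0,0,0,-1],
    [0,0,-0.004,0,0,0,-1],
    [0,0,-0.004,0,0,0,-1],
    [0,0,-0.004,0,0,0,-1],
    [0,0,-0.004,0,0,0,-1],
    [0,0,-0.004,0,0,0,-1]
  ]
}}

```text
time_s: 12.23
eef_pos: [574.2, 99.4, 223.7]
ee_rot: [0.001, 0.631, 0.776, 0.0]
force: [-1.4, -0.0, 8.1]
grip_width: 0.182
```

Emit:
{"op": "play_rows", "data": {
  "deltas": [
    [0,0,-0.004,0,0,0,-1],
    [0,0,-0.004,0,0,0,-1],
    [0,0,-0.004,0,0,0,-1],
    [0,0,-0.004,0,0,0,-1],
    [0,0,-0.004,0,0,0,-1],
    [0,0,-0.004,0,0,0,-1],
    [0,0,-0.004,0,0,0,-1],
    [0,0,-0.004,0,0,0,-1]
  ]
}}

```text
time_s: 12.9
eef_pos: [574.2, 99.4, 222.4]
ee_rot: [0.001, 0.631, 0.776, 0.0]
force: [-0.7, 0.8, 8.2]
grip_width: 0.182
```

```bash
python3 st.py
```

```text
12.9 [-0.71  0.82  8.22] [0.02  0.363 0.054] [574.25  99.39 222.41]
```

```bash
cat > ck.py <<'E'
from h import *
s,c,P=wristcl(); e=s['eef_pos']; print(s['time_s'],s['force'].round(1),e.round(1))
Q=P.reshape(-1,3);Q=Q[~np.isnan(Q[:,0])];d=np.hypot(Q[:,0]-574.2,Q[:,1]-101.5)
k=Q[(d<6)&(Q[:,2]>e[2]+40)];print('rodtop-tcp',len(k),np.median(k[:,2])-e[2] if len(k) else None)
k=Q[(d>9)&(d<14)&(Q[:,2]>150)&(Q[:,2]<180)];print('rim z',len(k),np.percentile(k[:,2],[80,90,97]).round(1) if len(k) else None)
E
python3 ck.py
```

```text
12.9 [-0.7  0.8  8.2] [574.2  99.4 222.4]
rodtop-tcp 545 61.99061018344406
rim z 568 [174.5 175.1 177.5]
```

Emit:
{"op": "play_rows", "data": {
  "deltas": [
    [0,0,-0.004,0,0,0,-1],
    [0,0,-0.004,0,0,0,-1],
    [0,0,-0.004,0,0,0,-1],
    [0,0,-0.004,0,0,0,-1],
    [0,0,-0.004,0,0,0,-1],
    [0,0,-0.004,0,0,0,-1],
    [0,0,-0.004,0,0,0,-1],
    [0,0,-0.004,0,0,0,-1]
  ]
}}

```text
time_s: 13.62
eef_pos: [574.3, 99.4, 221.2]
ee_rot: [0.001, 0.631, 0.776, 0.001]
force: [-0.9, -0.2, 8.5]
grip_width: 0.184
```

Emit:
{"op": "play_rows", "data": {
  "deltas": [
    [0,0,-0.004,0,0,0,-1],
    [0,0,-0.004,0,0,0,-1],
    [0,0,-0.004,0,0,0,-1],
    [0,0,-0.004,0,0,0,-1],
    [0,0,-0.004,0,0,0,-1],
    [0,0,-0.004,0,0,0,-1],
    [0,0,-0.004,0,0,0,-1],
    [0,0,-0.004,0,0,0,-1]
  ]
}}

```text
time_s: 14.28
eef_pos: [574.3, 99.4, 219.9]
ee_rot: [0.001, 0.631, 0.776, 0.001]
force: [-0.9, 0.1, 8.6]
grip_width: 0.184
```

Emit:
{"op": "play_rows", "data": {
  "deltas": [
    [0,0,-0.004,0,0,0,-1],
    [0,0,-0.004,0,0,0,-1],
    [0,0,-0.004,0,0,0,-1],
    [0,0,-0.004,0,0,0,-1],
    [0,0,-0.004,0,0,0,-1],
    [0,0,-0.004,0,0,0,-1],
    [0,0,-0.004,0,0,0,-1],
    [0,0,-0.004,0,0,0,-1]
  ]
}}

```text
time_s: 14.95
eef_pos: [574.3, 99.4, 218.6]
ee_rot: [0.001, 0.631, 0.776, 0.001]
force: [-2.4, -0.2, 9.3]
grip_width: 0.186
```

Emit:
{"op": "play_rows", "data": {
  "deltas": [
    [0,0,-0.004,0,0,0,-1],
    [0,0,-0.004,0,0,0,-1],
    [0,0,-0.004,0,0,0,-1],
    [0,0,-0.004,0,0,0,-1],
    [0,0,-0.004,0,0,0,-1],
    [0,0,-0.004,0,0,0,-1],
    [0,0,-0.004,0,0,0,-1],
    [0,0,-0.004,0,0,0,-1]
  ]
}}

```text
time_s: 15.62
eef_pos: [574.3, 99.4, 217.4]
ee_rot: [0.001, 0.631, 0.776, 0.001]
force: [-1.4, 0.3, 8.6]
grip_width: 0.182
```

```bash
python3 ck.py
```

```text
15.6167 [-1.4  0.3  8.6] [574.3  99.4 217.4]
rodtop-tcp 543 61.97802702594319
rim z 598 [174.5 175.  177.3]
```

Emit:
{"op": "play_rows", "data": {
  "deltas": [
    [0,0,-0.005,0,0,0,-1],
    [0,0,-0.005,0,0,0,-1],
    [0,0,-0.005,0,0,0,-1],
    [0,0,-0.005,0,0,0,-1],
    [0,0,-0.005,0,0,0,-1],
    [0,0,-0.005,0,0,0,-1],
    [0,0,-0.005,0,0,0,-1],
    [0,0,-0.005,0,0,0,-1]
  ]
}}

```text
time_s: 16.33
eef_pos: [574.3, 99.4, 215.8]
ee_rot: [0.001, 0.631, 0.776, 0.001]
force: [-2.4, 0.2, 10.7]
grip_width: 0.184
```

Emit:
{"op": "play_rows", "data": {
  "deltas": [
    [0,0,-0.005,0,0,0,-1],
    [0,0,-0.005,0,0,0,-1],
    [0,0,-0.005,0,0,0,-1],
    [0,0,-0.005,0,0,0,-1],
    [0,0,-0.005,0,0,0,-1],
    [0,0,-0.005,0,0,0,-1],
    [0,0,-0.005,0,0,0,-1],
    [0,0,-0.005,0,0,0,-1]
  ]
}}

```text
time_s: 17.0
eef_pos: [574.3, 99.4, 214.2]
ee_rot: [0.001, 0.631, 0.776, 0.001]
force: [-1.9, 0.8, 9.8]
grip_width: 0.189
```

Emit:
{"op": "play_rows", "data": {
  "deltas": [
    [0,0,-0.005,0,0,0,-1],
    [0,0,-0.005,0,0,0,-1],
    [0,0,-0.005,0,0,0,-1],
    [0,0,-0.005,0,0,0,-1],
    [0,0,-0.005,0,0,0,-1],
    [0,0,-0.005,0,0,0,-1],
    [0,0,-0.005,0,0,0,-1],
    [0,0,-0.005,0,0,0,-1]
  ]
}}

```text
time_s: 17.67
eef_pos: [574.4, 99.4, 212.7]
ee_rot: [0.001, 0.631, 0.776, 0.001]
force: [-1.0, 0.2, 11.5]
grip_width: 0.181
```

Emit:
{"op": "play_rows", "data": {
  "deltas": [
    [0,0,-0.005,0,0,0,-1],
    [0,0,-0.005,0,0,0,-1],
    [0,0,-0.005,0,0,0,-1],
    [0,0,-0.005,0,0,0,-1],
    [0,0,-0.005,0,0,0,-1],
    [0,0,-0.005,0,0,0,-1],
    [0,0,-0.005,0,0,0,-1],
    [0,0,-0.005,0,0,0,-1]
  ]
}}

```text
time_s: 18.33
eef_pos: [574.4, 99.4, 211.1]
ee_rot: [0.001, 0.631, 0.776, 0.001]
force: [-1.4, 0.7, 9.5]
grip_width: 0.185
```

```bash
python3 ck.py
```

```text
18.3333 [-1.4  0.7  9.5] [574.4  99.4 211.1]
rodtop-tcp 551 61.9909973877574
rim z 650 [174.5 175.1 177.9]
```

Emit:
{"op": "play_rows", "data": {
  "deltas": [
    [0,0,-0.005,0,0,0,-1],
    [0,0,-0.005,0,0,0,-1],
    [0,0,-0.005,0,0,0,-1],
    [0,0,-0.005,0,0,0,-1],
    [0,0,-0.005,0,0,0,-1],
    [0,0,-0.005,0,0,0,-1],
    [0,0,-0.005,0,0,0,-1],
    [0,0,-0.005,0,0,0,-1]
  ]
}}

```text
time_s: 19.05
eef_pos: [574.4, 99.4, 209.5]
ee_rot: [0.001, 0.631, 0.776, 0.001]
force: [-1.8, 0.7, 11.3]
grip_width: 0.184
```

Emit:
{"op": "play_rows", "data": {
  "deltas": [
    [0,0,-0.005,0,0,0,-1],
    [0,0,-0.005,0,0,0,-1],
    [0,0,-0.005,0,0,0,-1],
    [0,0,-0.005,0,0,0,-1],
    [0,0,-0.005,0,0,0,-1],
    [0,0,-0.005,0,0,0,-1],
    [0,0,-0.005,0,0,0,-1],
    [0,0,-0.005,0,0,0,-1]
  ]
}}

```text
time_s: 19.72
eef_pos: [574.4, 99.4, 207.9]
ee_rot: [0.001, 0.631, 0.776, 0.001]
force: [-1.0, 0.2, 9.1]
grip_width: 0.186
```

Emit:
{"op": "play_rows", "data": {
  "deltas": [
    [0,0,-0.004,0,0,0,-1],
    [0,0,-0.004,0,0,0,-1],
    [0,0,-0.004,0,0,0,-1],
    [0,0,-0.004,0,0,0,-1],
    [0,0,-0.004,0,0,0,-1],
    [0,0,-0.004,0,0,0,-1],
    [0,0,-0.004,0,0,0,-1],
    [0,0,-0.004,0,0,0,-1]
  ]
}}

```text
time_s: 20.38
eef_pos: [574.4, 99.4, 206.6]
ee_rot: [0.001, 0.631, 0.776, 0.001]
force: [-0.6, -0.4, 8.7]
grip_width: 0.184
```

Emit:
{"op": "play_rows", "data": {
  "deltas": [
    [0,0,-0.004,0,0,0,-1],
    [0,0,-0.004,0,0,0,-1],
    [0,0,-0.004,0,0,0,-1],
    [0,0,-0.004,0,0,0,-1],
    [0,0,-0.004,0,0,0,-1],
    [0,0,-0.004,0,0,0,-1],
    [0,0,-0.004,0,0,0,-1],
    [0,0,-0.004,0,0,0,-1]
  ]
}}

```text
time_s: 21.05
eef_pos: [574.4, 99.4, 205.2]
ee_rot: [0.001, 0.631, 0.776, 0.001]
force: [-1.4, -0.5, 9.2]
grip_width: 0.182
```

```bash
python3 ck.py
```

```text
21.05 [-1.4 -0.5  9.2] [574.4  99.4 205.2]
rodtop-tcp 550 61.971180920314
rim z 693 [174.5 175.1 177.8]
```

Emit:
{"op": "play_rows", "data": {
  "deltas": [
    [0,0,-0.004,0,0,0,-1],
    [0,0,-0.004,0,0,0,-1],
    [0,0,-0.004,0,0,0,-1],
    [0,0,-0.004,0,0,0,-1],
    [0,0,-0.004,0,0,0,-1],
    [0,0,-0.004,0,0,0,-1],
    [0,0,-0.004,0,0,0,-1],
    [0,0,-0.004,0,0,0,-1]
  ]
}}

```text
time_s: 21.77
eef_pos: [574.4, 99.4, 203.9]
ee_rot: [0.001, 0.631, 0.776, 0.001]
force: [-1.2, 0.1, 8.3]
grip_width: 0.189
```

Emit:
{"op": "play_rows", "data": {
  "deltas": [
    [0,0,-0.004,0,0,0,-1],
    [0,0,-0.004,0,0,0,-1],
    [0,0,-0.004,0,0,0,-1],
    [0,0,-0.004,0,0,0,-1],
    [0,0,-0.004,0,0,0,-1],
    [0,0,-0.004,0,0,0,-1],
    [0,0,-0.004,0,0,0,-1],
    [0,0,-0.004,0,0,0,-1]
  ]
}}

```text
time_s: 22.43
eef_pos: [574.4, 99.4, 202.6]
ee_rot: [0.001, 0.631, 0.776, 0.001]
force: [-1.4, 0.9, 8.1]
grip_width: 0.182
```

Emit:
{"op": "play_rows", "data": {
  "deltas": [
    [0,0,-0.004,0,0,0,-1],
    [0,0,-0.004,0,0,0,-1],
    [0,0,-0.004,0,0,0,-1],
    [0,0,-0.004,0,0,0,-1],
    [0,0,-0.004,0,0,0,-1],
    [0,0,-0.004,0,0,0,-1],
    [0,0,-0.004,0,0,0,-1],
    [0,0,-0.004,0,0,0,-1]
  ]
}}

```text
time_s: 23.1
eef_pos: [574.4, 99.4, 201.2]
ee_rot: [0.001, 0.631, 0.776, 0.001]
force: [-0.8, -0.7, 8.4]
grip_width: 0.183
```

Emit:
{"op": "play_rows", "data": {
  "deltas": [
    [0,0,-0.004,0,0,0,-1],
    [0,0,-0.004,0,0,0,-1],
    [0,0,-0.004,0,0,0,-1],
    [0,0,-0.004,0,0,0,-1],
    [0,0,-0.004,0,0,0,-1],
    [0,0,-0.004,0,0,0,-1],
    [0,0,-0.004,0,0,0,-1],
    [0,0,-0.004,0,0,0,-1]
  ]
}}

```text
time_s: 23.77
eef_pos: [574.4, 99.4, 199.9]
ee_rot: [0.001, 0.631, 0.776, 0.001]
force: [-1.3, -0.0, 7.2]
grip_width: 0.183
```

```bash
python3 ck.py
```

```text
23.7667 [-1.3 -0.   7.2] [574.4  99.4 199.9]
rodtop-tcp 544 61.98494525704271
rim z 730 [174.4 175.  177.2]
```

Emit:
{"op": "play_rows", "data": {
  "deltas": [
    [0,0,-0.004,0,0,0,-1],
    [0,0,-0.004,0,0,0,-1],
    [0,0,-0.004,0,0,0,-1],
    [0,0,-0.004,0,0,0,-1],
    [0,0,-0.004,0,0,0,-1],
    [0,0,-0.004,0,0,0,-1],
    [0,0,-0.004,0,0,0,-1],
    [0,0,-0.004,0,0,0,-1]
  ]
}}

```text
time_s: 24.48
eef_pos: [574.3, 99.4, 198.4]
ee_rot: [0.001, 0.631, 0.776, 0.0]
force: [-1.1, -0.6, 4.8]
grip_width: 0.178
```

Emit:
{"op": "play_rows", "data": {
  "deltas": [
    [0,0,-0.004,0,0,0,-1],
    [0,0,-0.004,0,0,0,-1],
    [0,0,-0.004,0,0,0,-1],
    [0,0,-0.004,0,0,0,-1],
    [0,0,-0.004,0,0,0,-1],
    [0,0,-0.004,0,0,0,-1],
    [0,0,-0.004,0,0,0,-1],
    [0,0,-0.004,0,0,0,-1]
  ]
}}

```text
time_s: 25.15
eef_pos: [573.9, 99.4, 196.3]
ee_rot: [-0.0, 0.631, 0.776, -0.0]
force: [0.4, 0.8, 0.2]
grip_width: 0.184
```

Emit:
{"op": "play_rows", "data": {
  "deltas": [
    [0,0,-0.004,0,0,0,-1],
    [0,0,-0.004,0,0,0,-1],
    [0,0,-0.004,0,0,0,-1],
    [0,0,-0.004,0,0,0,-1],
    [0,0,-0.004,0,0,0,-1],
    [0,0,-0.004,0,0,0,-1],
    [0,0,-0.004,0,0,0,-1],
    [0,0,-0.004,0,0,0,-1]
  ]
}}

```text
time_s: 25.82
eef_pos: [573.9, 99.4, 195.2]
ee_rot: [-0.0, 0.631, 0.776, -0.0]
force: [-0.4, 0.1, -0.5]
grip_width: 0.181
```

```bash
python3 ck.py
```

```text
25.8167 [-0.4  0.1 -0.5] [573.9  99.4 195.2]
rodtop-tcp 548 61.99394251204939
rim z 741 [174.5 175.  177.4]
```

```bash
python3 - <<'E'
from h import *
a=save('scene','s5')['pixels'][150:240,240:360,::-1]
cv2.imwrite('pics/s5c.png',cv2.resize(a,(720,540),interpolation=cv2.INTER_CUBIC))
E
```

View pics/s5c.png

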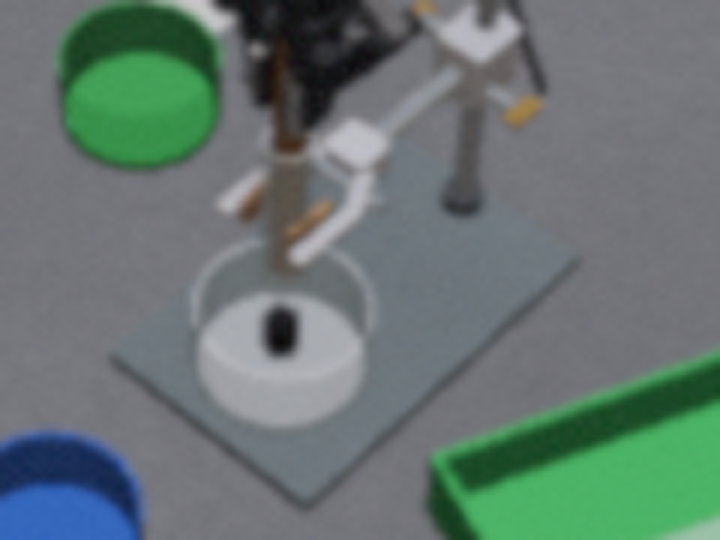

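The bung (crop pixel 282,330) stands in the dish and the rim height is unchanged. Now I draw the rod straight out.

Emit:
{"op": "play_rows", "data": {
  "deltas": [
    [0,0,0.06,0,0,0,-1],
    [0,0,0.12,0,0,0,-1],
    [0,0,0.18,0,0,0,-1],
    [0,0,0.18,0,0,0,-1],
    [0,0,0.18,0,0,0,-1],
    [0,0,0.18,0,0,0,-1],
    [0,0,0.18,0,0,0,-1],
    [0,0,0.18,0,0,0,-1]
  ]
}}

```text
time_s: 26.58
eef_pos: [574.0, 99.4, 246.6]
ee_rot: [0.0, 0.631, 0.776, 0.0]
force: [-0.0, 0.7, -0.6]
grip_width: 0.18
```

Emit:
{"op": "play_rows", "data": {
  "deltas": [
    [0,0,0.18,0,0,0,-1],
    [0,0,0.18,0,0,0,-1],
    [0,0,0.18,0,0,0,-1],
    [0,0,0.2,0,0,0,-1],
    [0,0,0.25,0,0,0,-1],
    [0,0,0.3,0,0,0,-1],
    [0,0,0.3,0,0,0,-1],
    [0,0,0.3,0,0,0,-1]
  ]
}}

```text
time_s: 27.25
eef_pos: [573.9, 99.4, 322.5]
ee_rot: [0.0, 0.631, 0.776, 0.0]
force: [-0.3, -0.9, -0.0]
grip_width: 0.182
```

```bash
python3 ck.py
```

```text
27.25 [-0.3 -0.9 -0. ] [573.9  99.4 322.5]
rodtop-tcp 545 61.97173301711564
rim z 225 [174.3 174.8 175.3]
```

Emit:
{"op": "play_rows", "data": {
  "deltas": [
    [-0.13,-0.9,0,0,0,0,-1],
    [-0.13,-0.9,0,0,0,0,-1],
    [-0.13,-0.9,0,0,0,0,-1],
    [-0.13,-0.9,0,0,0,0,-1],
    [-0.13,-0.9,0,0,0,0,-1],
    [-0.13,-0.9,0,0,0,0,-1],
    [-0.13,-0.9,0,0,0,0,-1],
    [-0.13,-0.9,0,0,0,0,-1]
  ]
}}

```text
time_s: 27.97
eef_pos: [531.8, -190.3, 321.5]
ee_rot: [0.0, 0.631, 0.776, 0.0]
force: [0.9, -0.3, -0.3]
grip_width: 0.18
```

Emit:
{"op": "play_rows", "data": {
  "deltas": [
    [-0.13,-0.9,0,0,0,0,-1],
    [-0.13,-0.9,0,0,0,0,-1],
    [-0.13,-0.9,0,0,0,0,-1],
    [-0.13,-0.8,0,0,0,0,-1],
    [0,0,0,0,0,0,-1],
    [0,0,0,0,0,0,-1],
    [0,0,0,0,0,0,-1]
  ]
}}

```text
time_s: 28.55
eef_pos: [511.7, -328.2, 321.3]
ee_rot: [-0.0, 0.631, 0.776, 0.0]
force: [1.0, 0.2, 0.4]
grip_width: 0.178
```

```bash
python3 - <<'E'
from h import *
s,c,P=wristcl(); e=s['eef_pos']; print(s['time_s'],s['force'].round(1),e.round(2),s['ee_rot'])
Q=P.reshape(-1,3);Q=Q[~np.isnan(Q[:,0])]
k=Q[(abs(Q[:,2]-66)<4)&(abs(Q[:,0]-505)<60)&(Q[:,1]>-400)&(Q[:,1]<-180)];print('rack',len(k),cv2.minAreaRect(k[:,:2].astype(np.float32)))
h=Q[(Q[:,2]>8)&(Q[:,2]<58)&(np.hypot(Q[:,0]-491.5,Q[:,1]+235.5)<14)]
if len(h): print('hole',len(h),h.min(0).round(1),h.max(0).round(1),circ(h))
d=np.hypot(P[...,0]-491.5,P[...,1]+235.5); v,u=np.unravel_index(np.nanargmin(d),d.shape); print(u,v)
# dark hole mask -> centroid/ellipse at z=66
g=cv2.cvtColor(c['pixels'],cv2.COLOR_RGB2GRAY); m=((P[...,2]<62)|(g<70))&(d<16)
np.savez('pics/w6.npz',s=e,q=s['ee_rot'],**c)
v0,u0=max(0,v-45),max(0,min(u-60,392)); cv2.imwrite('pics/w6.png',cv2.resize(c['pixels'][v0:v0+90,u0:u0+120,::-1],(720,540),interpolation=cv2.INTER_CUBIC));print(u0,v0)
a=Q[(Q[:,2]-e[2]>-100)&(Q[:,2]-e[2]<-20)&(np.hypot(Q[:,0]-e[0],Q[:,1]-e[1])<25)];print('rod',a.min(0).round(1),a.max(0).round(1))
E
```

```text
28.55 [1.  0.2 0.4] [ 511.65 -328.19  321.29] [-1.49441172e-04  6.30710117e-01  7.76018495e-01  1.47385558e-04]
rack 4904 ((504.9226989746094, -298.7896423339844), (60.37254333496094, 198.867919921875), 12.219062805175781)
hole 199 [ 480.1 -244.7    8.6] [ 502.  -223.7   57.9] (array([ 490.8, -233.9]), np.float64(10.0), np.float64(1.4))
252 99
192 54
rod [ 503.8 -327.3  221.4] [ 520.6 -316.1  301.3]
```

View pics/w6.png

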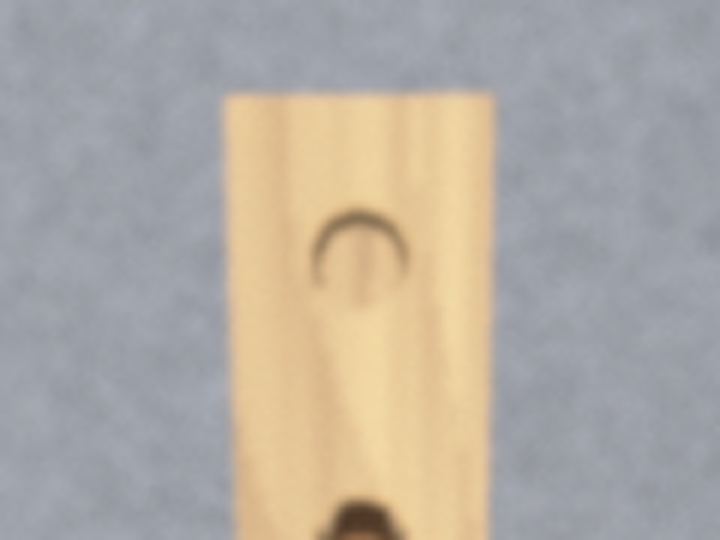

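Emit:
{"op": "play_rows", "data": {
  "deltas": [
    [-0.13,0.56,0,0,0,0,-1],
    [-0.13,0.56,0,0,0,0,-1],
    [-0.13,0.56,0,0,0,0,-1],
    [-0.13,0.56,0,0,0,0,-1],
    [0,0,-0.7,0,0,0,-1],
    [0,0,-0.9,0,0,0,-1],
    [0,0,-0.9,0,0,0,-1],
    [0,0,-0.7,0,0,0,-1]
  ]
}}

```text
time_s: 29.27
eef_pos: [490.4, -237.1, 191.4]
ee_rot: [-0.001, 0.63, 0.777, 0.0]
force: [-0.6, -0.1, -0.8]
grip_width: 0.182
```

Emit:
{"op": "play_rows", "data": {
  "deltas": [
    [0,0,-0.1,0,0,0,-1],
    [0,0,0,0,0,0,-1],
    [0,0,0,0,0,0,-1],
    [0,0,0,0,0,0,-1],
    [0,0,0,0,0,0,-1]
  ]
}}

```text
time_s: 29.68
eef_pos: [491.4, -239.3, 191.2]
ee_rot: [0.002, 0.631, 0.776, 0.0]
force: [-0.2, -0.3, 0.3]
grip_width: 0.178
```

```bash
cat > rk.py <<'E'
from h import *
s,c,P=wristcl(); e=s['eef_pos']; print(s['time_s'],s['force'].round(1),e.round(2))
Q=P.reshape(-1,3);Q=Q[~np.isnan(Q[:,0])]
k=Q[(abs(Q[:,2]-66)<4)&(abs(Q[:,0]-505)<60)&(Q[:,1]>-400)&(Q[:,1]<-180)]
if len(k): print('rack',len(k),cv2.minAreaRect(k[:,:2].astype(np.float32)),k.max(0))
a=Q[(Q[:,2]-e[2]>-100)&(Q[:,2]-e[2]<-20)&(Q[:,2]>70)&(np.hypot(Q[:,0]-e[0],Q[:,1]-e[1])<25)];print('rod',a.min(0).round(1),a.max(0).round(1))
cv2.imwrite('pics/w7.png',c['pixels'][:,:,::-1])
E
python3 rk.py
```

```text
29.6833 [-0.2 -0.3  0.3] [ 491.42 -239.33  191.16]
rack 3669 ((494.5781555175781, -249.64151000976562), (60.1783561706543, 99.65164184570312), 12.143356323242188) [ 534.13309969 -194.97218926   68.27530582]
rod [ 483.6 -238.9   91.6] [ 500.3 -227.4  171.1]
```

Emit:
{"op": "play_rows", "data": {
  "deltas": [
    [-0.01,0.015,-0.15,0,0,0,-1],
    [0,0,-0.15,0,0,0,-1],
    [0,0,-0.15,0,0,0,-1],
    [0,0,-0.15,0,0,0,-1],
    [0,0,-0.15,0,0,0,-1],
    [0,0,-0.15,0,0,0,-1],
    [0,0,-0.15,0,0,0,-1],
    [0,0,0,0,0,0,-1]
  ]
}}

```text
time_s: 30.4
eef_pos: [489.9, -238.1, 145.9]
ee_rot: [-0.001, 0.631, 0.776, -0.0]
force: [-0.8, 0.1, -0.8]
grip_width: 0.181
```

```bash
python3 st.py
```

```text
30.4 [-0.76  0.14 -0.82] [-0.001 -0.029  0.004] [ 489.9  -238.08  145.87]
```

Foot about 33 mm above the bench and inside the hole without force. I lower it to about 13.

Emit:
{"op": "play_rows", "data": {
  "deltas": [
    [0,0,-0.1,0,0,0,-1],
    [0,0,-0.1,0,0,0,-1],
    [0,0,-0.1,0,0,0,-1],
    [0,0,-0.1,0,0,0,-1],
    [0,0,-0.06,0,0,0,-1],
    [0,0,-0.03,0,0,0,-1],
    [0,0,0,0,0,0,-1],
    [0,0,0,0,0,0,-1]
  ]
}}

```text
time_s: 31.07
eef_pos: [490.4, -238.5, 127.8]
ee_rot: [0.0, 0.631, 0.776, -0.0]
force: [1.2, 0.2, -0.3]
grip_width: 0.181
```

```bash
python3 st.py
```

```text
31.0667 [ 1.2   0.23 -0.25] [ 0.05   0.007 -0.02 ] [ 490.41 -238.47  127.78]
```

Emit:
{"op": "play_rows", "data": {
  "deltas": [
    [0,0,-0.03,0,0,0,-1],
    [0,0,-0.03,0,0,0,-1],
    [0,0,0,0,0,0,-1],
    [0,0,0,0,0,0,-0.5],
    [0,0,0,0,0,0,-0.3],
    [0,0,0,0,0,0,0.2],
    [0,0,0,0,0,0,1],
    [0,0,0,0,0,0,1]
  ]
}}

```text
time_s: 31.73
eef_pos: [490.4, -238.4, 125.3]
ee_rot: [0.0, 0.631, 0.776, 0.0]
force: [0.2, -0.2, -0.5]
grip_width: 0.765
```

Emit:
{"op": "play_rows", "data": {
  "deltas": [
    [0,0,0,0,0,0,1],
    [0,0,0,0,0,0,1],
    [0,0,0.2,0,0,0,1],
    [0,0,0.4,0,0,0,1],
    [0,0,0.6,0,0,0,1],
    [0,0,0.8,0,0,0,1],
    [0,0,0.8,0,0,0,1],
    [0,0,0.8,0,0,0,1]
  ]
}}

```text
time_s: 32.4
eef_pos: [490.1, -238.2, 271.6]
ee_rot: [0.0, 0.631, 0.776, -0.0]
force: [0.8, 0.1, -0.1]
grip_width: 0.999
```

Emit:
{"op": "play_rows", "data": {
  "deltas": [
    [-0.5,0,0.3,0,0,0,1],
    [-0.6,0,0,0,0,0,1],
    [-0.6,0,0,0,0,0,1],
    [-0.6,0,0,0,0,0,1],
    [-0.5,0,0,0,0,0,1],
    [0,0,0,0,0,0,1],
    [0,0,0,0,0,0,1]
  ]
}}

```text
time_s: 32.98
eef_pos: [378.1, -238.5, 282.2]
ee_rot: [0.001, 0.631, 0.776, -0.0]
force: [-0.1, -0.4, 0.7]
grip_width: 1.0
```

```bash
python3 st.py; python3 - <<'E'
from h import *
s=save('scene','s8'); t=save('top','t8')
a=cv2.resize(s['pixels'][130:290,90:350,::-1],(780,480),interpolation=cv2.INTER_CUBIC)
cv2.imwrite('pics/s8c.png',a)
P=cloud(t); Q=P[180:222,325:400].reshape(-1,3); q=Q[(Q[:,2]>180)&(Q[:,2]<200)];print('rod top',len(q),np.median(q,0))
P=cloud(s); Q=P.reshape(-1,3)
q=Q[(abs(Q[:,2]-187)<8)&(np.hypot(Q[:,0]-491,Q[:,1]+236)<15)];print('rod top',len(q),q.mean(0))
for n,P in(('s',P),('t',cloud(t))):
    Q=P.reshape(-1,3); q=Q[(Q[:,2]>54)&(Q[:,2]<66)&(np.hypot(Q[:,0]-575,Q[:,1]-100)<60)]; print('dish',n,circ(q))
    q=Q[(Q[:,2]>171)&(Q[:,2]<179)&(np.hypot(Q[:,0]-573,Q[:,1]-102)<20)];print('rim',len(q),circ(q),np.percentile(q[:,2],[50,90]))
E
```

```text
32.9833 [-0.11 -0.38  0.7 ] [ 0.012 -0.003 -0.013] [ 378.07 -238.54  282.21]
rod top 27 [ 491.66509259 -236.34182067  187.35389118]
rod top 40 [ 491.19913337 -235.72288273  185.62511657]
dish s (array([575.6,  98.4]), np.float64(42.9), np.float64(0.8))
rim 40 (array([573.4,  99.3]), np.float64(11.7), np.float64(0.98)) [175.16518202 176.89576652]
dish t (array([577.2, 100.7]), np.float64(43.3), np.float64(0.63))
rim 23 (array([574.8, 102.1]), np.float64(11.0), np.float64(0.57)) [175.81011017 178.39999803]
```

View pics/s8c.png

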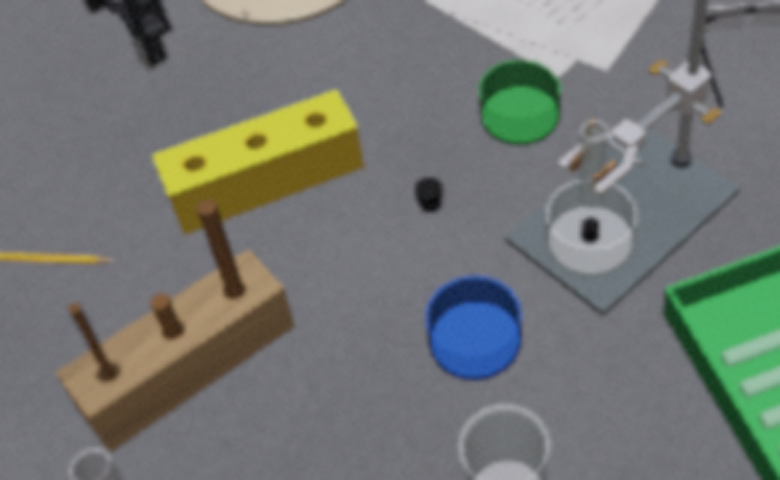

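The rod stands in the rack (top at crop pixel 208,208). The bung is in the dish (590,230), the tube is empty, and the bystanders in view are where they were.

```bash
python3 -c "
from rig import order; print(order.finish_job())"
```

```text
the job is handed in; nothing more can be done
None
```

The bung is out of the tube and standing in the glass dish. The push rod is back upright in the rack hole it came from. I handed the job in at about 33 s of the 72 s allowed; no verdict is reported.

- **Push:** I fed the stout rod into the tube and pushed at 1.9 to 2.4 mm/s. The downward force read at most about 11.5 N, against the roughly 20 N the clamp stands. Sideways force stayed under about 2.5 N, against the 10 N limit for the glass. It fell to zero when the bung dropped.
- **Tube slip:** The tube rim measured about 175 mm above the bench throughout, so the tube did not slip.
- **Rod:** It stands with its top 186 to 187 mm above the bench, as it did at the start.
- **Dish:** Its position matches the first measurement to within 0.5 mm.
- **Bystanders:** Those in the last picture look unmoved. That crop left out the goggles and the wash bottle and showed only the rims of the beaker and cylinder, so I did not re-check those.

No check failed. The cameras disagree by 1 to 3 mm on absolute positions, about their stated calibration error.

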